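# Restock the cartons on the gravity flow rack

### The job

Restock the flow rack: put the four sealed cartons from the bench away, each in the lane that already holds a carton of its own size. Set each one upright on the high end of its lane, lengthwise, and let go there, so that it slides down by itself and comes to rest up against the carton in front. Leave the bare bearing and the steel ear where they lie.

Things in the scene. Friction and masses are not known exactly. Their poses are not given: they have to be found in the camera images.
- carton_long: Loose long slim carton: sealed plain brown cardboard with a tape strip along its top, rigid, 105 mm long (its x) x 36 mm wide (its y) x 36 mm high (its z), 80 to 510 g. Lies flat on the bench (top at z = 0). Origin: centre of its underside.
- carton_tall: Loose tall square carton, standing: sealed plain brown cardboard with a tape strip along its top, rigid, 56 mm long (its x) x 56 mm wide (its y) x 84 mm high (its z), 80 to 510 g. Lies flat on the bench (top at z = 0). Origin: centre of its underside.
- carton_flat: Loose broad flat carton, the widest of the four: sealed plain brown cardboard with a tape strip along its top, rigid, 90 mm long (its x) x 64 mm wide (its y) x 40 mm high (its z), 80 to 510 g. Lies flat on the bench (top at z = 0). Origin: centre of its underside.
- carton_small: Loose smallest carton, a short low block: sealed plain brown cardboard with a tape strip along its top, rigid, 48 mm long (its x) x 40 mm wide (its y) x 34 mm high (its z), 80 to 510 g. Lies flat on the bench (top at z = 0). Origin: centre of its underside.
- lane_long: All lanes: fixed, side by side, centres 90 mm apart, any order. Slide on the red rack for the long slim carton, one such (loose) already at its stop. 300 mm long, 56 mm clear between 3 mm rails 12 mm high. Origin: centre of slide floor, 85 mm above bench. x: level, down-lane; floor falls 15 deg along +x. Let go with centre at x -89 to -97 mm; home: underside centre at x -10, z 3 mm.
- lane_tall: All lanes: high end (x -145 mm) is nearest the robot and open. Slide on the red rack for the tall square carton, one such (loose) already at its stop. 300 mm long, 76 mm clear between 3 mm rails 12 mm high. Origin: centre of slide floor, 85 mm above bench. x: level, down-lane; floor falls 15 deg along +x. Let go with centre at x -89 to -97 mm; home: underside centre at x 61, z -16 mm.
- lane_flat: All lanes: floor at z = -0.268 x, slick, cartons slide down in about 1 s. Slide on the red rack for the broad flat carton, one such (loose) already at its stop. 300 mm long, 82 mm clear between 3 mm rails 12 mm high. Origin: centre of slide floor, 85 mm above bench. x: level, down-lane; floor falls 15 deg along +x. Let go with centre at x -89 to -97 mm; home: underside centre at x 12, z -3 mm.
- lane_small: All lanes: end stop face at x +142 mm, 34 mm high. Slide on the red rack for the smallest carton, one such (loose) already at its stop. 300 mm long, 60 mm clear between 3 mm rails 12 mm high. Origin: centre of slide floor, 85 mm above bench. x: level, down-lane; floor falls 15 deg along +x. Let go with centre at x -89 to -97 mm; home: underside centre at x 72, z -19 mm.
- bearing: Bystander among the cartons: bare steel ball bearing lying flat, 72 mm outside, 17 mm high. Origin: centre of its underside. Not to be moved.
- coupler_ear: Bystander among the cartons: dark steel weld-on ear, foot 76 x 34 mm, round eye with a bore on top, 53 mm high. Origin: centre of its underside. Not to be moved.

How it is judged:
By the outcome, as a careful person would: the job done as asked, in the order asked, and still so for the second after the job is handed in, with the robot touching nothing.
It also fails if it takes over 122 s, if anything falls off the work surface, if the arm or the gripper's body presses on something with over 40 N, if the wrist force passes 120 N, or if a joint passes its speed limit or range.

### The arm

A 6-joint arm with a two-finger parallel gripper is mounted at the origin on the work surface. World frame = base frame: x ahead of the robot, y to its left, z up, the work surface at z = 0. Lengths are in m, angles in rad, forces in N, time in s.
With the tool pointing down it reaches from about 0.35 to 0.775 m from the base axis. Payload 5.5 kg.
Tool frame: the origin (TCP) lies midway between the tips of the shut fingers; the grasp point (between the pads) lies behind it (env.grip_point_offset is the z of the grasp point in the tool frame, in m); z points along the fingers, y is the direction in which the jaws open and shut (so a half turn about z gives the same grasp; the last joint's range is limited). The gripper opens to 85 mm and grips with 20 to 120 N. Pads are 22 mm wide; open, the fingers measure 114 mm over their backs; the gripper's body (76 mm by 85 mm) begins 54 mm behind the grasp point. The pads swing forward as they close: fully open they stand 13 mm farther back than shut.
Start: joints at [-1.378, 0.313, 0.046, 1.304, 0, 1.431], TCP at [0.188, -0.543, 0.231] pointing down, gripper open.
Joint ranges: [-2.76, 2.76], [-0.86, 1.69], [-1.03, 1.26], [-2.2, 2.34], [-1.47, 1.5], [-3.14, 3.14]. Speed limits (rad/s): [2.57, 2.57, 3.14, 3.14, 3.14, 3.14].

### API

Orientations are given as a unit quaternion [w, x, y, z].
In Python, from workcell import env, viewer gives the robot as it stands. The module is installed in compiled form; this text tells all that it offers.
- The arm moves only by the shell command python3 -m inch 'ROWS' [OPENING] [FORCE]. ROWS is JSON, a list of rows, each a list of 2 entries, a list of its own where there are three numbers: the shift along the tool's x, y, z in m, then the turn about the tool's z in degrees. In form: [[[tx, ty, tz], spin], ...]. A call has 1 to 5 rows; each row is the pose to reach, as a shift and turn from the pose measured when the call began, along the tool's axes at that moment; what a row does not reach only later rows make up. A row lasts 1/12 s, in which the tool goes at most 41.7 mm and 7.16 degrees, less where a joint would pass 70% of its speed; a pose out of reach is approached as far as the arm can. A call with a gripper value outside its range is refused whole. OPENING is the closure, from 0 (fully open) to 1 (shut), set as the call begins (- or left out, the last holds). The fingers move at their own pace and stop on an object; FORCE is the grip in N (left out, the last holds). Time passes only in rows, so rows that repeat a pose let the fingers close. It gives the time, the measured TCP pose, the force and the opening at its end, in the units of the state.
- env.get_state(): the state, without advancing time (a new reading comes with each control period).
- viewer.read_camera(name): name is "scene" or "side" or "wrist"; returns a dict with "image" (384x512x3 uint8, red, green, blue), "depth" (384x512 float32, m along the optical axis (not along the pixel's ray), 0 where there is no reading), "vertical_fov" (degrees; the focal length in pixels is half the picture's height over the tangent of half this angle, whatever the lens; pixels are square), "cx", "cy" (the principal point, pixels), "dist_coeffs" ([k1, k2, p1, p2, k3] as OpenCV has them; the pictures are not rectified), "R" (3x3) and "t" (3): a world point X has camera coordinates R X + t; the wrist camera has in their place "T_tool_cam" (4x4, takes a point from camera to tool coordinates, whose origin is the TCP and whose axes are the flange's). Camera axes: x right, y down, z forward; pixel columns grow to the right and rows downward; lengths in m; the calibration is good to about 2 mm. A picture is of the moment at which its call begins: read the wrist's pose just before it.
- env.hand_in(): hands the job in, once; it reports no verdict.
The state is a dict: "clock": time; "joint_pos": joint angles; "qvel": joint speeds; "tau": joint torques, N m; "tcp_pos": TCP position; "orientation": TCP orientation; "wrist_force": force on the tool from outside, world axes, zero at the start; "ft_torque": the same for the moment, N m; "finger_gap": finger opening in m.
Only numpy, scipy, OpenCV 4.12 (cv2) and the standard library are available. Lean on these libraries where they do the work, as an engineer would, in place of code of your own. Each camera call takes 0.05 s, during which the arm holds its last target. There are 200 camera calls.

## Working session

There is one attempt and no reset: what is moved stays moved. The work goes in short steps, Python scripts to look and compute and a shell command to move; the robot and the scene stay as the last step left them, time stands still between calls to the robot, and variables do not carry over. Pictures are saved under pics/ and viewed, on a budget of 14 in all, crops included, one or two more only if the job needs it, and the job is handed in when it is done.

```bash
mkdir -p pics; ls; cat > h.py <<'E'
import numpy as np, cv2
from scipy.spatial.transform import Rotation as Ro
from workcell import env, viewer
def cam(name):
    s=env.get_state(); c=viewer.read_camera(name)
    h=c["image"].shape[0]; f=h/2/np.tan(np.radians(c["vertical_fov"])/2)
    K=np.array([[f,0,c["cx"]],[0,f,c["cy"]],[0,0,1]]); d=np.array(c["dist_coeffs"],float)
    if "R" in c: Rw=np.array(c["R"]).T; o=-Rw@np.array(c["t"])
    else:
        w,x,y,z=s["orientation"]; Rt=Ro.from_quat([x,y,z,w]).as_matrix(); T=np.array(c["T_tool_cam"])
        Rw=Rt@T[:3,:3]; o=Rt@T[:3,3]+np.array(s["tcp_pos"])
    return dict(img=c["image"],depth=c["depth"],K=K,d=d,Rw=Rw,o=o)
def rays(c,uv):
    p=cv2.undistortPoints(np.array(uv,float).reshape(-1,1,2),c["K"],c["d"]).reshape(-1,2)
    return np.c_[p,np.ones(len(p))]@c["Rw"].T
def onplane(c,uv,z):
    r=rays(c,uv); return c["o"]+r*((z-c["o"][2])/r[:,2])[:,None]
def cloud(c):
    h,w=c["depth"].shape; uu,vv=np.meshgrid(np.arange(w),np.arange(h))
    P=c["o"]+rays(c,np.c_[uu.ravel(),vv.ravel()])*c["depth"].ravel()[:,None]
    P[c["depth"].ravel()==0]=np.nan
    return P.reshape(h,w,3)
def save(c,n): cv2.imwrite("pics/"+n,c["img"][:,:,::-1])
E
python3 - <<'E'
from h import *
print(env.get_state(), env.grip_point_offset)
a=cam("scene");b=cam("side");w=cam("wrist")
for c,n in((a,"a"),(b,"b")): save(c,n+".png"); print(c["o"],c["Rw"][:,2])
np.savez("w.npz",**w);np.savez("a.npz",**a);np.savez("b.npz",**b)
print(w["o"],w["Rw"])
E
```

```text
pics
{'clock': 0.0, 'joint_pos': array([-1.37758083e+00,  3.13992784e-01,  4.49631189e-02,  1.30359976e+00,
       -1.21182166e-05,  1.43119089e+00]), 'qvel': array([ 0.00051493, -0.00148301, -0.00154479, -0.00023514,  0.00114683,
       -0.00076396]), 'tau': array([-3.57723638e-04, -4.80625463e+01,  2.98535067e+01,  1.92455063e-02,
       -1.04678088e-04, -5.73888371e-06]), 'tcp_pos': array([ 0.18774231, -0.5429374 ,  0.23040672]), 'orientation': array([-9.16055798e-04,  9.86185286e-01,  1.65643414e-01, -3.06220662e-05]), 'wrist_force': array([ 1.18916117, -0.16770619,  0.33046395]), 'ft_torque': array([ 0.02913806,  0.02239429, -0.01076854]), 'finger_gap': 0.08551391565973948} -0.0187
[ 0.86822034 -0.48479226  0.82474711] [-0.35714505  0.54446016 -0.75895359]
[0.38852768 0.89262086 0.73411295] [ 0.13725358 -0.80196935 -0.58138336]
[ 0.26097008 -0.5182834   0.37319094] [[ 0.3263405  -0.89947787 -0.29058811]
 [-0.94525144 -0.31094625 -0.09905622]
 [-0.0012584   0.30700488 -0.95170711]]
```

View pics/a.png

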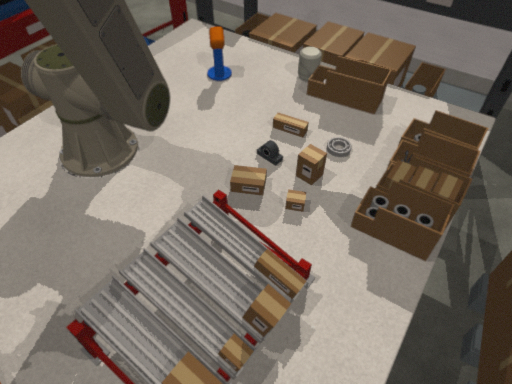

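View pics/b.png

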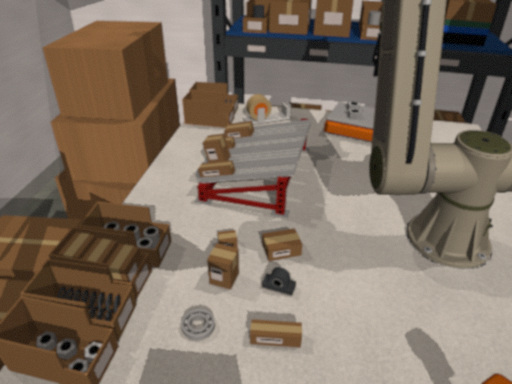

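The scene view shows the long carton at (290,125), the ear at (270,152), the bearing at (340,147), and the tall (312,163), flat (248,180) and small (296,201) cartons. The rack is at lower left, with parked cartons along its low end from (280,270) to (190,372).

The side view agrees. Next I'll locate the tops in metric coordinates.

```bash
python3 - <<'E'
from h import *
H=[]
for n in "ab":
    c=dict(np.load(n+".npz")); P=cloud(c); hsv=cv2.cvtColor(c["img"],cv2.COLOR_RGB2HSV)
    hh,ss,vv=[hsv[...,i].astype(int) for i in range(3)]
    x,y,z=P[...,0],P[...,1],P[...,2]
    print(n,"bench z",np.nanmedian(z[(abs(z)<.02)&(x>.3)&(x<.7)]))
    brown=(hh>5)&(hh<25)&(ss>70)
    m=(brown&(x>.15)&(x<.85)&(abs(y)<.75)&(z>.02)&(z<.25)).astype(np.uint8)
    k,l,st,ce=cv2.connectedComponentsWithStats(m)
    for i in range(1,k):
        if st[i,4]<40: continue
        q=P[l==i]; zt=np.nanpercentile(q[:,2],97)
        t=q[abs(q[:,2]-zt)<.006]
        r=cv2.minAreaRect(t[:,:2].astype(np.float32)*1000)
        print(ce[i].round(),st[i,4],"top %.3f"%zt,"n",len(t),np.round(r[0]),np.round(r[1]),round(r[2]), "ext",np.nanmin(q,0).round(3),np.nanmax(q,0).round(3))
    # red
    m=((hh<5)|(hh>174))&(ss>150)&(x>.0)&(x<.85)&(abs(y)<.8)&(z>.02)
    q=P[m]; print("red",len(q),np.nanmin(q,0).round(3),np.nanmax(q,0).round(3))
    g=cv2.resize(c["img"][180:384,60:330] if n=="a" else c["img"][90:360,170:330],None,fx=2.6 if n=="a" else 2.2,fy=2.6 if n=="a" else 2.2,interpolation=cv2.INTER_CUBIC)
    cv2.imwrite(f"pics/{n}2.png",g[:,:,::-1])
E
```

```text
a bench z -3.276062515089606e-05
[352.  82.] 2791 top 0.110 n 311 [529. 649.] [182. 108.] 6 ext [0.36  0.577 0.02 ] [0.626 0.711 0.114]
[405. 174.] 4403 top 0.110 n 524 [820. 361.] [ 59. 426.] 0 ext [0.744 0.146 0.02 ] [0.85  0.579 0.114]
[290. 122.] 364 top 0.039 n 271 [429. 394.] [107.  42.] 7 ext [0.375 0.369 0.02 ] [0.484 0.416 0.041]
[312. 160.] 653 top 0.086 n 327 [575. 251.] [58. 56.] 80 ext [0.543 0.218 0.02 ] [0.605 0.283 0.087]
[248. 177.] 713 top 0.043 n 593 [451. 126.] [91. 69.] 25 ext [0.399 0.079 0.02 ] [0.505 0.174 0.045]
[296. 197.] 268 top 0.037 n 227 [593. 135.] [48. 44.] 20 ext [0.566 0.109 0.02 ] [0.622 0.162 0.038]
[280. 272.] 1091 top 0.108 n 211 [ 654. -102.] [37. 34.] 84 ext [ 0.626 -0.129  0.021] [ 0.739 -0.046  0.11 ]
[267. 309.] 1220 top 0.142 n 421 [ 707. -197.] [57. 36.] 84 ext [ 0.667 -0.228  0.051] [ 0.745 -0.133  0.146]
[236. 351.] 683 top 0.092 n 288 [ 693. -286.] [40. 31.] 87 ext [ 0.667 -0.308  0.048] [ 0.725 -0.254  0.094]
[190. 372.] 1045 top 0.109 n 473 [ 648. -372.] [64. 33.] 86 ext [ 0.616 -0.403  0.045] [ 0.71  -0.332  0.111]
red 1869 [ 0.43  
[... 159 characters left out ...]
[ 0.85  -0.08   0.144]
[258. 105.] 395 top 0.109 n 57 [ 643. -630.] [44. 51.] 34 ext [ 0.594 -0.661  0.024] [ 0.691 -0.585  0.111]
[348. 129.] 547 top 0.057 n 169 [ 274. -548.] [ 31. 187.] 76 ext [ 0.185 -0.58   0.02 ] [ 0.371 -0.509  0.06 ]
[104. 294.] 6587 top 0.110 n 643 [820. 361.] [ 60. 429.] 0 ext [0.743 0.146 0.02 ] [0.85  0.577 0.113]
[281. 241.] 761 top 0.042 n 622 [452. 127.] [91. 70.] 24 ext [0.399 0.082 0.02 ] [0.502 0.174 0.044]
[225. 256.] 1088 top 0.085 n 459 [574. 251.] [59. 57.] 81 ext [0.543 0.111 0.02 ] [0.62  0.285 0.087]
[276. 330.] 940 top 0.038 n 816 [429. 394.] [104.  40.] 6 ext [0.376 0.371 0.02 ] [0.482 0.419 0.04 ]
red 922 [ 0.434 -0.409  0.02 ] [0.844 0.543 0.124]
```

View pics/a2.png

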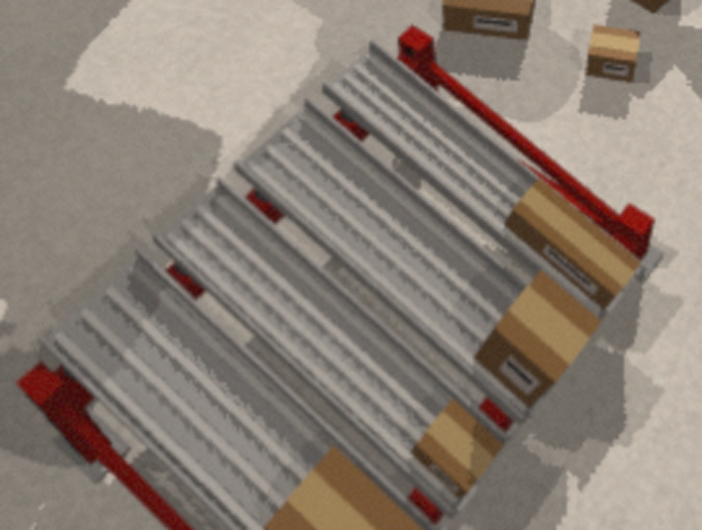

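The lanes, ordered from +y to -y, are long (y≈-0.10), tall (≈-0.19), small (≈-0.28) and flat (≈-0.37). Next I'll fit the rack frame and find the two bystanders.

```bash
python3 - <<'E'
from h import *
C=[];A=[]
for n in "ab":
    c=dict(np.load(n+".npz")); P=cloud(c); hsv=cv2.cvtColor(c["img"],cv2.COLOR_RGB2HSV).astype(int)
    x,y,z=P[...,0],P[...,1],P[...,2]
    gr=(hsv[...,1]<60)
    m=gr&(x>.38)&(x<.78)&(y>-.45)&(y<-.03)&(z>.03)&(z<.17)
    q=P[m]
    # robust plane fit
    for it in range(8):
        a,_,_,_=np.linalg.lstsq(np.c_[q[:,:2],np.ones(len(q))],q[:,2],rcond=None)
        r=q[:,2]-np.c_[q[:,:2],np.ones(len(q))]@a
        q=q[abs(r)<max(.004,.02*.7**it)]
    print(n,"plane",a,"slope",np.hypot(*a[:2]),"yaw",np.degrees(np.arctan2(-a[1],-a[0])),len(q))
    # rails: points 6..16mm over the plane
    q=P[m]; r=q[:,2]-np.c_[q[:,:2],np.ones(len(q))]@a
    yaw=np.radians(-4.5); d=np.array([np.cos(yaw),np.sin(yaw)]); s=np.array([-d[1],d[0]])
    for yw in (-3,-4,-5,-6):
        t=np.radians(yw); lat=q[:,:2]@[-np.sin(t),np.cos(t)]
        h,_=np.histogram(lat[r>.008],np.arange(-.42,0.02,.002)); print(yw,(h.astype(float)**2).sum())
    A.append((q,r))
    k,l,st,ce=cv2.connectedComponentsWithStats((gr&(x>.35)&(x<.72)&(y>.06)&(y<.5)&(z>.008)).astype(np.uint8))
    for i in range(1,k):
        if st[i,4]>40: Q=P[l==i]; print("obj",ce[i].round(),np.nanmin(Q,0).round(3),np.nanmax(Q,0).round(3))
    # parked cartons: tops edges
np.savez("rack.npz",qa=A[0][0],ra=A[0][1],qb=A[1][0],rb=A[1][1])
E
```

```text
a plane [-0.26496578  0.02395619  0.24156014] slope 0.26604654092345636 yaw -5.166202607483494 14815
-3 210275.0
-4 328539.0
-5 302455.0
-6 183267.0
obj [291. 129.] [0.416 0.373 0.009] [0.468 0.382 0.029]
obj [339. 146.] [0.562 0.357 0.008] [0.632 0.43  0.021]
obj [270. 151.] [0.401 0.229 0.008] [0.481 0.271 0.055]
obj [306. 171.] [0.563 0.219 0.023] [0.59  0.226 0.061]
obj [250. 189.] [0.454 0.092 0.009] [0.493 0.112 0.03 ]
b plane [-0.25532771  0.02291082  0.23811098] slope 0.25635355456750597 yaw -5.1274782128776195 1805
-3 20971.0
-4 24505.0
-5 26287.0
-6 24521.0
obj [281. 253.] [0.428 0.148 0.011] [0.467 0.17  0.03 ]
obj [216. 274.] [0.572 0.274 0.022] [0.599 0.283 0.061]
obj [279. 280.] [0.403 0.23  0.008] [0.482 0.277 0.055]
obj [198. 323.] [0.561 0.359 0.008] [0.632 0.433 0.02 ]
obj [269. 340.] [0.415 0.411 0.009] [0.465 0.418 0.027]
```

```bash
python3 - <<'E'
from h import *
R=np.load("rack.npz"); q,r=R["qa"],R["ra"]
best=None
for yw in np.arange(-6,-2.9,.25):
    t=np.radians(yw); lat=q[:,:2]@[-np.sin(t),np.cos(t)]
    h,_=np.histogram(lat[r>.009],np.arange(-.5,0.1,.0015)); s=(h.astype(float)**2).sum()
    if best is None or s>best[0]: best=(s,yw)
    print(yw,s,end=" ")
yw=best[1]; t=np.radians(yw); lat=q[:,:2]@[-np.sin(t),np.cos(t)]; lon=q[:,:2]@[np.cos(t),np.sin(t)]
k=r>.008
h,e=np.histogram(lat[k],np.arange(-.42,.02,.003)); print("\nyaw",yw,[(round(a,3),n) for a,n in zip(e+.0015,h) if n>25])
f=abs(r)<.005
h,e=np.histogram(lon[f],np.arange(.38,.80,.004)); print([(round(a,3),n) for a,n in zip(e,h) if n>5][:12])
h,e=np.histogram(lon[k],np.arange(.38,.80,.004)); print([(round(a,3),n) for a,n in zip(e,h) if n>5][:8])
# parked cartons lateral, both views, top points by tape/brown
for n in "ab":
    c=dict(np.load(n+".npz")); P=cloud(c); hsv=cv2.cvtColor(c["img"],cv2.COLOR_RGB2HSV).astype(int)
    x,y,z=P[...,0],P[...,1],P[...,2]; la=-np.sin(t)*x+np.cos(t)*y; lo=np.cos(t)*x+np.sin(t)*y
    zf=-.265*x+.024*y+.2416
    m=(hsv[...,0]>5)&(hsv[...,0]<25)&(hsv[...,1]>70)&(lo>.55)&(lo<.8)&(z-zf>.02)&(z<.2)
    for a,b,hh in((-.085,-.01,.0373),(-.18,-.09,.087),(-.265,-.18,.035),(-.37,-.265,.0414)):
        s=m&(la>a)&(la<b); tp=s&(abs(z-zf-hh)<.005)
        if tp.sum()>10: print(n,"lat",np.percentile(la[tp],[3,97]).round(4),"lon",np.percentile(lo[tp],[3,97]).round(4),tp.sum(),np.nanmedian((z-zf)[tp]))
E
```

```text
-6.0 128431.0 -5.75 143047.0 -5.5 161621.0 -5.25 185447.0 -5.0 216089.0 -4.75 234871.0 -4.5 247061.0 -4.25 244907.0 -4.0 232399.0 -3.75 209767.0 -3.5 185599.0 -3.25 163861.0 -3.0 145999.0 
yaw -4.5 [(np.float64(-0.364), np.int64(156)), (np.float64(-0.361), np.int64(84)), (np.float64(-0.28), np.int64(160)), (np.float64(-0.277), np.int64(196)), (np.float64(-0.265), np.int64(71)), (np.float64(-0.262), np.int64(259)), (np.float64(-0.259), np.int64(51)), (np.float64(-0.199), np.int64(293)), (np.float64(-0.196), np.int64(57)), (np.float64(-0.181), np.int64(219)), (np.float64(-0.178), np.int64(144)), (np.float64(-0.169), np.int64(112)), (np.float64(-0.103), np.int64(105)), (np.float64(-0.1), np.int64(143)), (np.float64(-0.082), np.int64(140)), (np.float64(-0.079), np.int64(164)), (np.float64(-0.067), np.int64(63)), (np.float64(-0.022), np.int64(140)), (np.float64(-0.019), np.int64(44))]
[(np.float64(0.444), np.int64(26)), (np.float64(0.448), np.int64(216)), (np.float64(0.452), np.int64(253)), (np.float64(0.456), np.int64(257)), (np.float64(0.46), np.int64(251)), (np.float64(0.464), np.int64
[... 346 characters left out ...]
, np.int64(43)), (np.float64(0.468), np.int64(34)), (np.float64(0.472), np.int64(40)), (np.float64(0.476), np.int64(37)), (np.float64(0.48), np.int64(30))]
a lat [-0.0685 -0.0335] lon [0.6463 0.742 ] 873 0.038422318004943834
a lat [-0.1683 -0.1143] lon [0.7046 0.7557] 941 0.08851126534840487
a lat [-0.2498 -0.2118] lon [0.6998 0.7431] 617 0.03683392343768438
a lat [-0.3441 -0.2897] lon [0.6603 0.7236] 1016 0.04324868183463032
b lat [-0.07   -0.0311] lon [0.6423 0.7397] 228 0.038034322743362506
b lat [-0.1639 -0.1118] lon [0.7015 0.7539] 144 0.08792259566949481
b lat [-0.2468 -0.2089] lon [0.6947 0.718 ] 40 0.0362882386167223
b lat [-0.3485 -0.2866] lon [0.6577 0.7425] 200 0.04318390040179265
```

```bash
cat > plan.py <<'E'
# plan.py X Y Z YAWdeg [calls]: remaining tool shift/spin per 5-row call, assuming clipped speed
import sys
from h import *
def plan(X,Y,Z,yaw,n=1):
    s=env.get_state(); p=np.array(s["tcp_pos"]); w,x,y,z=s["orientation"]
    R=Ro.from_quat([x,y,z,w]).as_matrix(); T=np.array([X,Y,Z]); cy=np.degrees(np.arctan2(R[1,0],R[0,0]))
    print("t%.2f p"%s["clock"],p.round(4),"yaw %.1f"%cy,"F",s["wrist_force"].round(1),"gap %.4f"%s["finger_gap"],"tilt %.4f"%np.hypot(R[0,2],R[1,2]))
    for i in range(n):
        dy=(yaw-cy+180)%360-180; d=R.T@(T-p)
        print([[round(float(v),4) for v in d],round(-dy,1)])
        L=np.linalg.norm(T-p); p=p+(T-p)*min(1,.2085/max(L,1e-9)); st=np.clip(dy,-35.8,35.8); cy+=st
        R=R@Ro.from_euler('z',-st,degrees=True).as_matrix()
if __name__=="__main__": a=list(map(float,sys.argv[1:])); plan(*a[:4],int(a[4]) if len(a)>4 else 1)
E
python3 plan.py .5745 .251 .20 170.5 5
```

```text
t0.15 p [ 0.1878 -0.5431  0.2306] yaw 19.1 F [ 0.3 -0.5  1.2] gap 0.0855 tilt 0.0015
[[0.6249, -0.6241, 0.0316], np.float64(-151.4)]
[[0.6662, -0.1075, 0.0242], np.float64(-115.6)]
[[0.4169, 0.2091, 0.0167], np.float64(-79.8)]
[[0.1194, 0.2288, 0.0092], np.float64(-44.0)]
[[-0.0071, 0.0492, 0.0018], np.float64(-8.2)]
```

```bash
python3 -m inch '[[[0.625,-0.624,0.03],-151],[[0.625,-0.624,0.03],-151],[[0.625,-0.624,0.03],-151],[[0.625,-0.624,0.03],-151],[[0.625,-0.624,0.03],-151]]' 0 40; python3 plan.py .5745 .251 .20 170.5 5
```

```text
clock: 0.57
tcp_pos: [0.2792, -0.3543, 0.2239]
orientation: [-0.0, 0.886, 0.463, 0.0]
wrist_force: [1.1, 0.1, 0.5]
finger_gap: 0.0852
t0.57 p [ 0.2792 -0.3543  0.2239] yaw 55.2 F [1.1 0.1 0.5] gap 0.0852 tilt 0.0009
[[0.6656, -0.1032, 0.0244], np.float64(-115.3)]
[[0.4145, 0.2111, 0.0169], np.float64(-79.5)]
[[0.1174, 0.2284, 0.0093], np.float64(-43.7)]
[[-0.0072, 0.0479, 0.0018], np.float64(-7.9)]
[[0.0, 0.0, 0.0], np.float64(-0.0)]
```

Clipping works as I assumed, so I'll continue to the tall carton.

```bash
I="python3 -m inch"
$I '[[[0.666,-0.103,0.024],-115],[[0.666,-0.103,0.024],-115],[[0.666,-0.103,0.024],-115],[[0.666,-0.103,0.024],-115],[[0.666,-0.103,0.024],-115]]' >/dev/null
$I '[[[0.414,0.211,0.017],-79.5],[[0.414,0.211,0.017],-79.5],[[0.414,0.211,0.017],-79.5],[[0.414,0.211,0.017],-79.5],[[0.414,0.211,0.017],-79.5]]' >/dev/null
$I '[[[0.117,0.228,0.009],-43.7],[[0.117,0.228,0.009],-43.7],[[0.117,0.228,0.009],-43.7],[[0.117,0.228,0.009],-43.7],[[0.117,0.228,0.009],-43.7]]' >/dev/null
python3 plan.py .5745 .251 .17 170.5 2
```

```text
t1.82 p [0.5521 0.2078 0.2019] yaw 162.7 F [ 0.7 -0.7  1. ] gap 0.0852 tilt 0.0004
[[-0.0085, 0.0479, 0.0319], np.float64(-7.8)]
[[0.0, 0.0, 0.0], np.float64(-0.0)]
```

```bash
I="python3 -m inch"
$I '[[[-0.0085,0.048,0.032],-7.8],[[-0.0085,0.048,0.032],-7.8],[[-0.0085,0.048,0.032],-7.8]]' >/dev/null
python3 plan.py .5745 .251 .045 170.5
python3 - <<'E'
from h import *
c=cam("wrist"); save(c,"w1.png"); P=cloud(c)
hsv=cv2.cvtColor(c["img"],cv2.COLOR_RGB2HSV).astype(int)
z=P[...,2]; m=((hsv[...,0]>5)&(hsv[...,0]<25)&(hsv[...,1]>70)&(z>.07)&(z<.1)).astype(np.uint8)
k,l,st,ce=cv2.connectedComponentsWithStats(m)
for i in range(1,k):
    if st[i,4]>300:
        q=P[l==i]; q=q[abs(q[:,2]-.0855)<.004]; print(np.round(cv2.minAreaRect((q[:,:2]*1000).astype(np.float32)),1) if 0 else cv2.minAreaRect((q[:,:2]*1000).astype(np.float32)),np.median(q[:,2]))
E
```

```text
t2.07 p [0.5739 0.2541 0.1659] yaw 170.8 F [ 0.  -1.1 -1. ] gap 0.0852 tilt 0.0041
[[-0.0016, -0.0028, 0.1209], np.float64(0.3)]
((572.9884643554688, 250.05877685546875), (56.236663818359375, 56.87870407104492), 81.82689666748047) 0.0841696858082354
```

View pics/w1.png

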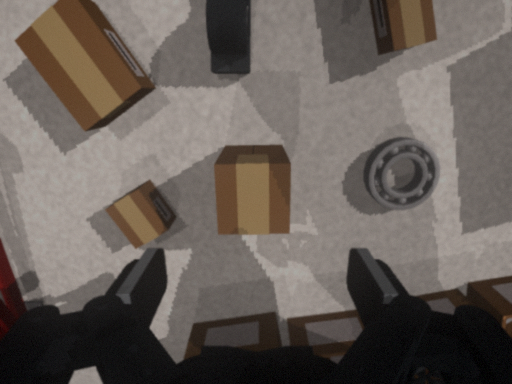

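The wrist view shows the tall carton at (253,190), square to the jaws. The small carton is at (141,213), the flat at (85,65) and the bearing at (402,173). The top measures 0.084 m. I'll go down and grip.

```bash
I="python3 -m inch"
$I '[[[-0.001,-0.003,0.04],-1],[[-0.001,-0.003,0.08],-1],[[-0.001,-0.003,0.121],-1],[[-0.001,-0.003,0.121],-1],[[-0.001,-0.003,0.121],-1]]' >/dev/null
python3 plan.py .5735 .2505 .045 171.5
$I '[[[0,0,0],0],[[0,0,0],0],[[0,0,0],0],[[0,0,0],0],[[0,0,0],0]]' 1 30 >/dev/null
$I '[[[0,0,0],0],[[0,0,0],0],[[0,0,0],0]]'
$I '[[[0,0,-0.04],0],[[0,0,-0.08],0],[[0,0,-0.12],0],[[0,0,-0.15],0],[[0,0,-0.15],0]]'
python3 plan.py .4864 -.1796 .195 175.5 4
```

```text
t2.53 p [0.5712 0.2473 0.0452] yaw 171.5 F [0.4 0.6 1. ] gap 0.0854 tilt 0.0095
[[-0.0018, 0.0035, 0.0002], np.float64(0.0)]
clock: 3.2
tcp_pos: [0.5741, 0.2485, 0.0498]
orientation: [-0.001, 0.074, 0.997, -0.0]
wrist_force: [-0.1, -0.1, -3.6]
finger_gap: 0.0557
clock: 3.62
tcp_pos: [0.5777, 0.2494, 0.2075]
orientation: [0.005, 0.074, 0.997, 0.002]
wrist_force: [1.5, 0.2, -3.2]
finger_gap: 0.0556
t3.62 p [0.5777 0.2494 0.2075] yaw 171.5 F [ 1.5  0.2 -3.2] gap 0.0556 tilt 0.0097
[[0.0271, -0.4378, 0.0106], np.float64(-4.0)]
[[0.0301, -0.2282, 0.0056], np.float64(-0.0)]
[[0.0028, -0.0216, 0.0005], np.float64(-0.0)]
[[0.0, 0.0, 0.0], np.float64(-0.0)]
```

```bash
I="python3 -m inch"
$I '[[[0.027,-0.438,0.008],-4],[[0.027,-0.438,0.008],-4],[[0.027,-0.438,0.008],-4],[[0.027,-0.438,0.008],-4],[[0.027,-0.438,0.008],-4]]' >/dev/null
$I '[[[0.03,-0.228,0.006],0],[[0.03,-0.228,0.006],0],[[0.03,-0.228,0.006],0],[[0.03,-0.228,0.006],0],[[0.03,-0.228,0.006],0]]' >/dev/null
python3 plan.py .4864 -.1796 .195 175.5 2
```

```text
t4.45 p [ 0.4865 -0.1604  0.1898] yaw 175.6 F [ 0.4  0.4 -4.7] gap 0.0551 tilt 0.0057
[[-0.0015, -0.0191, -0.0052], np.float64(0.1)]
[[0.0, 0.0, 0.0], np.float64(-0.0)]
```

```bash
I="python3 -m inch"
$I '[[[-0.001,-0.019,0],0],[[-0.001,-0.019,0],0],[[-0.001,-0.019,0],0],[[-0.001,-0.019,0],0],[[-0.001,-0.019,0],0]]' >/dev/null
python3 plan.py .4864 -.1796 .170 175.5
python3 - <<'E'
from h import *
c=cam("side"); a=cam("scene"); s=env.get_state(); print(s["tcp_pos"])
pic=[cv2.resize(c["img"][70:250,170:400],None,fx=1.7,fy=1.7),cv2.resize(a["img"][170:384,60:330],None,fx=1.43,fy=1.43)]
cv2.imwrite("pics/s1.png",np.hstack([p[:305] for p in pic])[:,:,::-1])
# carton points in lane frame, both views
t=np.radians(-4.5)
for c in(c,a):
    P=cloud(c);hsv=cv2.cvtColor(c["img"],cv2.COLOR_RGB2HSV).astype(int)
    x,y,z=P[...,0],P[...,1],P[...,2]; lo=np.cos(t)*x+np.sin(t)*y-.592; la=-np.sin(t)*x+np.cos(t)*y+.1408
    m=(hsv[...,0]>5)&(hsv[...,0]<25)&(hsv[...,1]>70)&(abs(lo+.093)<.05)&(abs(la)<.045)&(z>.1)
    for v in(lo,la,z): print(m.sum(),np.percentile(v[m],[1,3,50,97,99]).round(4))
E
```

```text
t4.87 p [ 0.4856 -0.1782  0.1891] yaw 175.6 F [-0.   1.  -3.7] gap 0.0557 tilt 0.0054
[[-0.0008, -0.0014, 0.0191], np.float64(0.1)]
[ 0.48600023 -0.17809824  0.1895354 ]
466 [-0.1305 -0.1206 -0.1067 -0.0657 -0.0641]
466 [-0.0267 -0.022   0.0284  0.0342  0.0375]
466 [0.1389 0.142  0.1904 0.3992 0.5137]
1377 [-0.1177 -0.1094 -0.0669 -0.0535 -0.0463]
1377 [-0.0418 -0.0338 -0.0046  0.0274  0.0294]
1377 [0.1418 0.1458 0.2194 0.5067 0.5209]
```

View pics/s1.png

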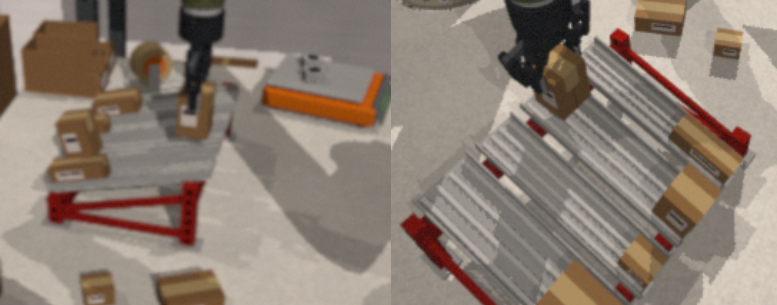

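The tall carton hangs over its lane at (562,85) in the right panel, with its front face at lane x -65 mm, so its centre is at -93 mm. I'll lower it and release.

```bash
I="python3 -m inch"
$I '[[[-0.001,-0.0015,0.01],0],[[-0.001,-0.0015,0.019],0],[[-0.001,-0.0015,0.019],0],[[-0.001,-0.0015,0.019],0],[[-0.001,-0.0015,0.019],0]]'
python3 plan.py .4864 -.1796 .169 175.5
```

```text
clock: 5.38
tcp_pos: [0.4868, -0.1793, 0.1702]
orientation: [0.002, 0.038, 0.999, 0.002]
wrist_force: [-0.3, 0.0, -4.0]
finger_gap: 0.0553
t5.38 p [ 0.4868 -0.1793  0.1702] yaw 175.7 F [-0.3  0.  -4. ] gap 0.0553 tilt 0.0053
[[0.0004, -0.0003, 0.0012], np.float64(0.2)]
```

```bash
I="python3 -m inch"
$I '[[[0,0,0.001],0],[[0,0,0.001],0]]' 
$I '[[[0,0,0],0],[[0,0,0],0],[[0,0,0],0],[[0,0,0],0],[[0,0,0],0]]' 0
$I '[[[0,0,0],0],[[0,0,-0.02],0],[[0,0,-0.05],0],[[0,0,-0.06],0],[[0,0,-0.06],0]]'
python3 plan.py .593 .135 .12 200 3
python3 - <<'E'
from h import *
a=cam("scene");cv2.imwrite("pics/s2.png",cv2.resize(a["img"][170:384,60:360],None,fx=2,fy=2)[:,:,::-1])
E
```

```text
clock: 5.55
tcp_pos: [0.487, -0.1794, 0.1693]
orientation: [0.002, 0.038, 0.999, 0.002]
wrist_force: [0.1, -1.4, -3.2]
finger_gap: 0.0559
clock: 5.97
tcp_pos: [0.4872, -0.1796, 0.1697]
orientation: [0.002, 0.038, 0.999, 0.002]
wrist_force: [0.0, 0.3, -0.7]
finger_gap: 0.0852
clock: 6.38
tcp_pos: [0.4886, -0.1807, 0.2328]
orientation: [0.005, 0.038, 0.999, 0.0]
wrist_force: [0.9, 0.0, 1.4]
finger_gap: 0.0857
t6.38 p [ 0.4886 -0.1807  0.2328] yaw 175.7 F [0.9 0.  1.4] gap 0.0857 tilt 0.0099
[[-0.0793, 0.3226, 0.1139], np.float64(-24.3)]
[[-0.0833, 0.1062, 0.0463], np.float64(-0.0)]
[[0.0, 0.0, 0.0], np.float64(-0.0)]
```

View pics/s2.png

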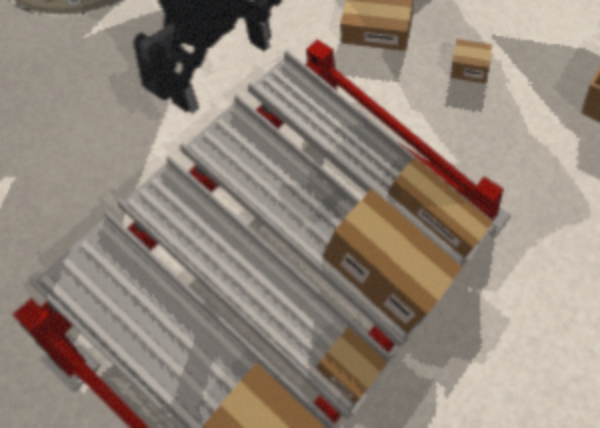

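The tall carton slid home against its neighbour (at (395,262), upright). The small carton is next.

```bash
I="python3 -m inch"
$I '[[[-0.079,0.323,0.06],-24.3],[[-0.079,0.323,0.06],-24.3],[[-0.079,0.323,0.06],-24.3],[[-0.079,0.323,0.06],-24.3],[[-0.079,0.323,0.06],-24.3]]' >/dev/null
python3 plan.py .593 .135 .12 200 1
$I '[[[-0.083,0.106,0.06],0],[[-0.083,0.106,0.07],0],[[-0.083,0.106,0.07],0],[[-0.083,0.106,0.07],0],[[-0.083,0.106,0.07],0]]' >/dev/null
cat > look.py <<'E'
import sys
from h import *
zt=float(sys.argv[1]); c=cam("wrist"); save(c,sys.argv[2]); P=cloud(c); p=env.get_state()["tcp_pos"]
hsv=cv2.cvtColor(c["img"],cv2.COLOR_RGB2HSV).astype(int); z=P[...,2]
m=((hsv[...,0]>5)&(hsv[...,0]<25)&(hsv[...,1]>70)&(abs(z-zt)<.007)).astype(np.uint8)
k,l,st,ce=cv2.connectedComponentsWithStats(m)
for i in range(1,k):
    if st[i,4]>400:
        q=P[l==i]; 
        if np.hypot(*(np.median(q,0)-p)[:2])<.15: print(ce[i].round(),st[i,4],[np.round(v,1) for v in cv2.minAreaRect((q[:,:2]*1000).astype(np.float32))],np.median(q[:,2]).round(4))
E
python3 plan.py .593 .135 .0115 200 1; python3 look.py .034 w2.png
```

```text
t6.85 p [0.5507 0.0169 0.1921] yaw -159.9 F [ 1.2  0.  -0.1] gap 0.0854 tilt 0.0058
[[-0.0798, 0.0964, 0.0726], np.float64(0.1)]
t7.27 p [0.5903 0.1494 0.1167] yaw -159.6 F [-0.1 -0.4 -0. ] gap 0.0854 tilt 0.0032
[[0.0024, -0.0148, 0.1052], np.float64(0.4)]
[299.  33.] 5579 [array([472.2, 135.1]), array([41.4, 64.9]), np.float64(23.2)] 0.0401
[237. 193.] 3312 [array([592.2, 134.1]), array([49. , 40.2]), np.float64(21.7)] 0.0341
```

```bash
I="python3 -m inch"
$I '[[[0.0036,-0.0146,0.02],-1.3],[[0.0036,-0.0146,0.05],-1.3],[[0.0036,-0.0146,0.08],-1.3],[[0.0036,-0.0146,0.08],-1.3],[[0.0036,-0.0146,0.08],-1.3]]' >/dev/null
python3 plan.py .592 .1345 .0115 201.7
```

```text
t7.73 p [0.5898 0.1311 0.0369] yaw -158.5 F [0.4 0.6 1.4] gap 0.0854 tilt 0.0059
[[-0.0034, 0.0022, 0.0254], np.float64(-0.2)]
```

```bash
I="python3 -m inch"
$I '[[[-0.003,0.002,0.015],0],[[-0.003,0.002,0.0255],0],[[-0.003,0.002,0.0255],0],[[-0.003,0.002,0.0255],0]]' >/dev/null
python3 plan.py .592 .1345 .0115 201.7
$I '[[[0,0,0],0],[[0,0,0],0],[[0,0,0],0],[[0,0,0],0],[[0,0,0],0]]' 1 30 >/dev/null
$I '[[[0,0,0],0],[[0,0,0],0],[[0,0,0],0],[[0,0,0],0]]'
$I '[[[0,0,-0.04],0],[[0,0,-0.08],0],[[0,0,-0.12],0],[[0,0,-0.16],0],[[0,0,-0.17],0]]'
python3 plan.py .4794 -.2693 .190 175.5 4
```

```text
t8.07 p [0.5918 0.1338 0.0122] yaw -158.5 F [0.5 0.4 0. ] gap 0.0852 tilt 0.0056
[[-0.0005, 0.0005, 0.0007], np.float64(-0.2)]
clock: 8.82
tcp_pos: [0.5923, 0.134, 0.0131]
orientation: [-0.002, -0.187, 0.982, 0.001]
wrist_force: [-0.9, -0.2, 1.7]
finger_gap: 0.0396
clock: 9.23
tcp_pos: [0.596, 0.1341, 0.1901]
orientation: [0.003, -0.187, 0.982, 0.0]
wrist_force: [1.8, 0.3, -1.1]
finger_gap: 0.0393
t9.23 p [0.596  0.1341 0.1901] yaw -158.5 F [ 1.8  0.3 -1.1] gap 0.0393 tilt 0.0056
[[0.2566, -0.3325, -0.0012], np.float64(26.0)]
[[0.0426, -0.2071, -0.0006], np.float64(-0.0)]
[[0.0006, -0.0029, -0.0], np.float64(-0.0)]
[[0.0, 0.0, 0.0], np.float64(-0.0)]
```

```bash
I="python3 -m inch"
$I '[[[0.257,-0.333,-0.002],26],[[0.257,-0.333,-0.002],26],[[0.257,-0.333,-0.002],26],[[0.257,-0.333,-0.002],26],[[0.257,-0.333,-0.002],26]]' >/dev/null
python3 plan.py .4794 -.2693 .18 175.5 2
$I '[[[0.043,-0.207,0.002],0],[[0.043,-0.207,0.002],0],[[0.043,-0.207,0.002],0],[[0.043,-0.207,0.002],0],[[0.043,-0.207,0.002],0]]' >/dev/null
python3 plan.py .4794 -.2693 .16 175.5 1
```

```text
t9.65 p [ 0.5353 -0.0679  0.1863] yaw 175.4 F [ 1.2 -0.1 -1.5] gap 0.0390 tilt 0.0049
[[0.0396, -0.2052, 0.0057], np.float64(-0.1)]
[[0.0001, -0.0006, 0.0], np.float64(-0.0)]
t10.07 p [ 0.4759 -0.2678  0.1831] yaw 175.4 F [ 1.3  0.1 -1.3] gap 0.0397 tilt 0.0045
[[-0.0036, -0.0012, 0.0231], np.float64(-0.1)]
```

```bash
I="python3 -m inch"
$I '[[[-0.0035,-0.001,0.015],0],[[-0.0035,-0.001,0.03],0],[[-0.0035,-0.001,0.045],0],[[-0.0035,-0.001,0.045],0],[[-0.0035,-0.001,0.045],0]]' >/dev/null
python3 plan.py .4794 -.2693 .1315 175.5 1
python3 - <<'E'
from h import *
t=np.radians(-4.5)
for n in("side","scene"):
    c=cam(n);P=cloud(c);hsv=cv2.cvtColor(c["img"],cv2.COLOR_RGB2HSV).astype(int)
    x,y,z=P[...,0],P[...,1],P[...,2]; lo=np.cos(t)*x+np.sin(t)*y-.592; la=-np.sin(t)*x+np.cos(t)*y+.2308
    m=(hsv[...,0]>5)&(hsv[...,0]<25)&(hsv[...,1]>70)&(abs(lo+.093)<.05)&(abs(la)<.035)&(z>.1)&(z<.2)
    if m.sum()>5:
        for v in(lo,la,z): print(n,m.sum(),np.percentile(v[m],[1,3,50,97,99]).round(4))
E
```

```text
t10.48 p [ 0.4784 -0.2684  0.1369] yaw 175.4 F [ 1.  -0.2 -0.7] gap 0.0394 tilt 0.0044
[[-0.0011, -0.0008, 0.0054], np.float64(-0.1)]
side 135 [-0.1152 -0.1152 -0.1025 -0.0688 -0.0679]
side 135 [-0.0165 -0.014   0.0191  0.0267  0.029 ]
side 135 [0.1118 0.1234 0.1457 0.1669 0.1742]
scene 609 [-0.1153 -0.1119 -0.0792 -0.0669 -0.0666]
scene 609 [-0.0193 -0.0188  0.0023  0.0205  0.0215]
scene 609 [0.1088 0.1283 0.1585 0.1613 0.1735]
```

```bash
I="python3 -m inch"
$I '[[[0.001,-0.001,0.005],0],[[0.001,-0.001,0.005],0],[[0.001,-0.001,0.005],0],[[0.001,-0.001,0.005],0]]'
$I '[[[0,0,0],0],[[0,0,0],0],[[0,0,0],0],[[0,0,0],0],[[0,0,0],0]]' 0
$I '[[[0,0,-0.01],0],[[0,0,-0.04],0],[[0,0,-0.08],0],[[0,0,-0.08],0]]'
python3 plan.py .4515 .1265 .20 204.5 3
python3 - <<'E'
from h import *
a=cam("scene");cv2.imwrite("pics/s3.png",cv2.resize(a["img"][170:384,60:360],None,fx=2,fy=2)[:,:,::-1])
E
```

```text
clock: 10.92
tcp_pos: [0.4789, -0.2698, 0.134]
orientation: [0.002, 0.04, 0.999, 0.001]
wrist_force: [0.3, 0.8, -0.9]
finger_gap: 0.0393
clock: 11.33
tcp_pos: [0.479, -0.2699, 0.1342]
orientation: [0.002, 0.04, 0.999, 0.001]
wrist_force: [0.4, 0.4, -0.1]
finger_gap: 0.0854
clock: 11.67
tcp_pos: [0.4813, -0.2721, 0.2222]
orientation: [0.007, 0.04, 0.999, -0.002]
wrist_force: [1.2, -1.4, 0.7]
finger_gap: 0.0852
t11.67 p [ 0.4813 -0.2721  0.2222] yaw 175.4 F [ 1.2 -1.4  0.7] gap 0.0852 tilt 0.0149
[[0.0618, 0.3951, 0.0196], np.float64(-29.1)]
[[-0.0661, 0.1799, 0.0094], np.float64(-0.0)]
[[0.0, 0.0, 0.0], np.float64(-0.0)]
```

View pics/s3.png

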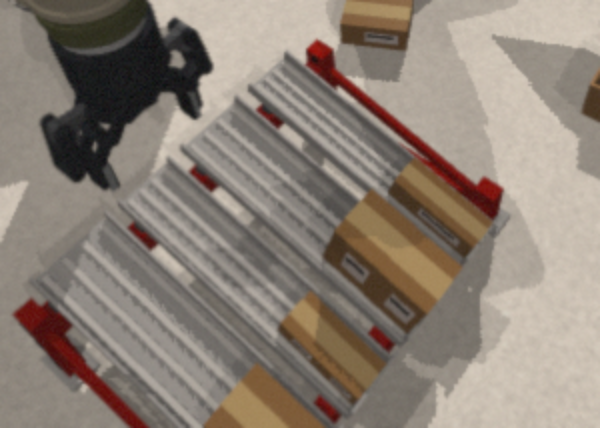

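The small carton is home at (332,343), straight behind its neighbour. The flat carton is next.

```bash
I="python3 -m inch"
$I '[[[0.062,0.395,0.02],-29],[[0.062,0.395,0.02],-29],[[0.062,0.395,0.02],-29],[[0.062,0.395,0.02],-29],[[0.062,0.395,0.02],-29]]' >/dev/null
$I '[[[-0.066,0.18,0.02],0],[[-0.066,0.18,0.05],0],[[-0.066,0.18,0.05],0],[[-0.066,0.18,0.05],0],[[-0.066,0.18,0.05],0]]' >/dev/null
python3 plan.py .4515 .1265 .10 204.5 1; python3 look.py .04 w3.png;
```

```text
t12.55 p [0.4474 0.1326 0.1535] yaw -155.2 F [0.5 0.1 0.1] gap 0.0856 tilt 0.0124
[[-0.0007, -0.0068, 0.0536], np.float64(0.3)]
[249. 180.] 7739 [array([449.3, 124.8]), array([91.1, 64.1]), np.float64(24.2)] 0.0401
```

```bash
I="python3 -m inch"
$I '[[[0.001,-0.0076,0.04],0.6],[[0.001,-0.0076,0.08],0.6],[[0.001,-0.0076,0.095],0.6],[[0.001,-0.0076,0.095],0.6],[[0.001,-0.0076,0.095],0.6]]' >/dev/null
python3 plan.py .4498 .1253 .0095 204.2
```

```text
t13.02 p [0.4479 0.1292 0.0563] yaw -155.6 F [-0.   0.3  0.7] gap 0.0852 tilt 0.0062
[[0.0001, -0.0041, 0.0468], np.float64(0.2)]
```

```bash
I="python3 -m inch"
$I '[[[0,-0.0045,0],0],[[0,-0.0045,0.02],0],[[0,-0.0045,0.047],0],[[0,-0.0045,0.047],0],[[0,-0.0045,0.047],0]]' >/dev/null
python3 plan.py .4498 .1253 .0095 204.2
$I '[[[0,0,0],0],[[0,0,0],0],[[0,0,0],0],[[0,0,0],0],[[0,0,0],0]]' 1 30 >/dev/null
$I '[[[0,0,0],0],[[0,0,0],0],[[0,0,0],0]]'
$I '[[[0,0,-0.04],0],[[0,0,-0.08],0],[[0,0,-0.12],0],[[0,0,-0.16],0],[[0,0,-0.18],0]]'
python3 plan.py .4723 -.3590 .195 175.5 4
```

```text
t13.43 p [0.4501 0.1246 0.01  ] yaw -155.6 F [ 0.9 -0.4  0.2] gap 0.0853 tilt 0.0056
[[-0.0, 0.0007, 0.0005], np.float64(0.2)]
clock: 14.1
tcp_pos: [0.452, 0.1249, 0.0126]
orientation: [0.005, -0.211, 0.977, -0.001]
wrist_force: [-0.4, -0.6, -2.5]
finger_gap: 0.0632
clock: 14.52
tcp_pos: [0.4517, 0.1252, 0.1973]
orientation: [0.007, -0.211, 0.977, -0.002]
wrist_force: [0.5, -0.1, -3.1]
finger_gap: 0.063
t14.52 p [0.4517 0.1252 0.1973] yaw -155.6 F [ 0.5 -0.1 -3.1] gap 0.0630 tilt 0.0153
[[0.181, -0.4495, 0.0026], np.float64(28.9)]
[[-0.0333, -0.2741, 0.0015], np.float64(-0.0)]
[[-0.0082, -0.0671, 0.0004], np.float64(-0.0)]
[[0.0, 0.0, 0.0], np.float64(-0.0)]
```

```bash
I="python3 -m inch"
$I '[[[0.181,-0.45,0],29],[[0.181,-0.45,0],29],[[0.181,-0.45,0],29],[[0.181,-0.45,0],29],[[0.181,-0.45,0],29]]' >/dev/null
$I '[[[-0.033,-0.274,0],0],[[-0.033,-0.274,0],0],[[-0.033,-0.274,0],0],[[-0.033,-0.274,0],0],[[-0.033,-0.274,0],0]]' >/dev/null
python3 plan.py .4738 -.3590 .17 175.5 2
```

```text
t15.35 p [ 0.4656 -0.2932  0.1944] yaw 175.1 F [ 1.  -0.1 -3.5] gap 0.0635 tilt 0.0143
[[-0.0134, -0.0649, 0.0244], np.float64(-0.4)]
[[0.0, 0.0, 0.0], np.float64(-0.0)]
```

```bash
I="python3 -m inch"
$I '[[[-0.013,-0.065,0],-0.4],[[-0.013,-0.065,0.025],-0.4],[[-0.013,-0.065,0.04],-0.4],[[-0.013,-0.065,0.04],-0.4],[[-0.013,-0.065,0.04],-0.4]]' >/dev/null
python3 plan.py .4738 -.3590 .136 175.5 1
cat > lane.py <<'E'
import sys
from h import *
t=np.radians(-4.5); c0=float(sys.argv[1])
for n in("side","scene"):
    c=cam(n);P=cloud(c);hsv=cv2.cvtColor(c["img"],cv2.COLOR_RGB2HSV).astype(int)
    x,y,z=P[...,0],P[...,1],P[...,2]; lo=np.cos(t)*x+np.sin(t)*y-.592; la=-np.sin(t)*x+np.cos(t)*y-c0
    m=(hsv[...,0]>5)&(hsv[...,0]<25)&(hsv[...,1]>70)&(abs(lo+.093)<.07)&(abs(la)<.045)&(z>.1)&(z<.2)
    if m.sum()>5:
        for v in(lo,la,z): print(n,m.sum(),np.percentile(v[m],[1,3,50,97,99]).round(4))
E
python3 lane.py -.3208
```

```text
t15.77 p [ 0.4722 -0.358   0.1528] yaw 175.5 F [ 0.5  0.2 -3.9] gap 0.0629 tilt 0.0118
[[-0.0015, -0.001, 0.0168], np.float64(-0.0)]
side 373 [-0.1375 -0.1369 -0.1073 -0.0502 -0.0484]
side 373 [-0.0365 -0.0293  0.0298  0.0369  0.0382]
side 373 [0.1089 0.1401 0.1739 0.1829 0.1867]
scene 1666 [-0.1112 -0.1084 -0.0673 -0.0472 -0.0469]
scene 1666 [-0.0305 -0.029   0.0007  0.0312  0.0325]
scene 1666 [0.1449 0.1485 0.1812 0.1838 0.1846]
```

```bash
I="python3 -m inch"
$I '[[[0,-0.001,0.008],0],[[0,-0.001,0.016],0],[[0,-0.001,0.016],0],[[0,-0.001,0.016],0],[[0,-0.001,0.016],0]]'
python3 plan.py .4725 -.3590 .136 175.5 1
```

```text
clock: 16.28
tcp_pos: [0.4739, -0.3589, 0.1393]
orientation: [0.007, 0.039, 0.999, 0.001]
wrist_force: [-0.8, 0.2, -2.7]
finger_gap: 0.0633
t16.28 p [ 0.4739 -0.3589  0.1393] yaw 175.6 F [-0.8  0.2 -2.7] gap 0.0633 tilt 0.0144
[[0.0015, -0.0003, 0.0033], np.float64(0.1)]
```

```bash
I="python3 -m inch"
$I '[[[0.0015,0,0.003],0],[[0.0015,0,0.003],0],[[0.0015,0,0.003],0],[[0.0015,0,0.003],0]]'
$I '[[[0,0,0],0],[[0,0,0],0],[[0,0,0],0],[[0,0,0],0],[[0,0,0],0]]' 0
$I '[[[0,0,-0.01],0],[[0,0,-0.04],0],[[0,0,-0.08],0],[[0,0,-0.08],0]]'
python3 plan.py .429 .394 .20 186.5 4
python3 - <<'E'
from h import *
a=cam("scene");cv2.imwrite("pics/s4.png",cv2.resize(a["img"][170:384,60:360],None,fx=2,fy=2)[:,:,::-1])
E
```

```text
clock: 16.62
tcp_pos: [0.4725, -0.3588, 0.1364]
orientation: [0.007, 0.039, 0.999, 0.001]
wrist_force: [-0.0, -0.5, -3.8]
finger_gap: 0.0631
clock: 17.03
tcp_pos: [0.4726, -0.359, 0.1367]
orientation: [0.007, 0.039, 0.999, 0.0]
wrist_force: [-0.3, 0.1, 0.7]
finger_gap: 0.0853
clock: 17.37
tcp_pos: [0.4739, -0.3614, 0.2252]
orientation: [0.012, 0.039, 0.999, -0.004]
wrist_force: [1.7, -0.5, 1.4]
finger_gap: 0.0852
t17.37 p [ 0.4739 -0.3614  0.2252] yaw 175.6 F [ 1.7 -0.5  1.4] gap 0.0852 tilt 0.0245
[[0.1035, 0.7499, 0.0181], np.float64(-10.9)]
[[-0.0293, 0.5477, 0.0131], np.float64(-0.0)]
[[-0.0182, 0.3396, 0.0081], np.float64(-0.0)]
[[-0.007, 0.1315, 0.0032], np.float64(-0.0)]
```

View pics/s4.png

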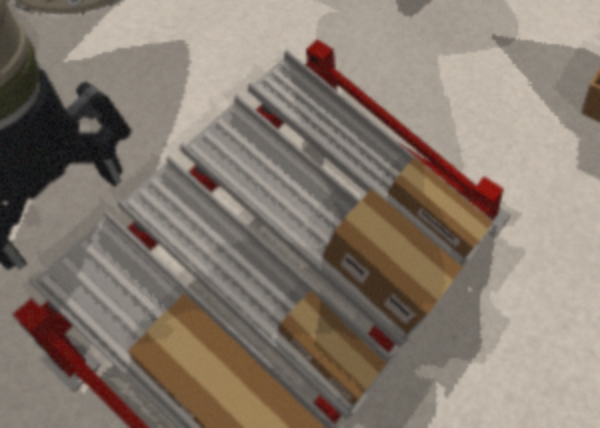

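The flat carton is home at (230,360). The last one is the long carton.

```bash
I="python3 -m inch"
$I '[[[0.1035,0.75,0.01],-10.9],[[0.1035,0.75,0.01],-10.9],[[0.1035,0.75,0.01],-10.9],[[0.1035,0.75,0.01],-10.9],[[0.1035,0.75,0.01],-10.9]]' >/dev/null
$I '[[[-0.029,0.548,0.013],0],[[-0.029,0.548,0.013],0],[[-0.029,0.548,0.013],0],[[-0.029,0.548,0.013],0],[[-0.029,0.548,0.013],0]]' >/dev/null
python3 plan.py .429 .394 .17 186.5 3
```

```text
t18.25 p [0.4463 0.0587 0.2074] yaw -173.6 F [ 1.  -0.   0.5] gap 0.0855 tilt 0.0229
[[-0.0194, 0.3355, 0.0349], np.float64(-0.1)]
[[-0.0076, 0.1285, 0.0134], np.float64(-0.0)]
[[0.0, 0.0, 0.0], np.float64(-0.0)]
```

```bash
I="python3 -m inch"
$I '[[[-0.019,0.336,0.03],0],[[-0.019,0.336,0.03],0],[[-0.019,0.336,0.03],0],[[-0.019,0.336,0.03],0],[[-0.019,0.336,0.03],0]]' >/dev/null
$I '[[[-0.008,0.128,0.01],0],[[-0.008,0.128,0.01],0],[[-0.008,0.128,0.03],0],[[-0.008,0.128,0.06],0],[[-0.008,0.128,0.06],0]]' >/dev/null
python3 plan.py .429 .394 .10 186.5 1; python3 look.py .036 w4.png
```

```text
t19.08 p [0.4263 0.3946 0.1203] yaw -173.3 F [-1.3 -0.4 -1.2] gap 0.0857 tilt 0.0187
[[-0.0023, -0.0007, 0.0203], np.float64(0.2)]
[257. 191.] 6203 [array([427.4, 393.2]), array([106.1,  36.1]), np.float64(5.9)] 0.0361
```

```bash
I="python3 -m inch"
$I '[[[-0.0015,-0.0013,0.03],0.7],[[-0.0015,-0.0013,0.07],0.7],[[-0.0015,-0.0013,0.07],0.7],[[-0.0015,-0.0013,0.07],0.7]]' >/dev/null
python3 plan.py .428 .3935 .0135 186 1; python3 -c "
from h import *
w,x,y,z=env.get_state()['orientation'];print(Ro.from_quat([x,y,z,w]).as_matrix().round(4))"
```

```text
t19.47 p [0.4285 0.3894 0.0524] yaw -174.2 F [-0.2  1.2  0.2] gap 0.0854 tilt 0.0185
[[0.0005, 0.0047, 0.0388], np.float64(-0.2)]
[[-0.9948 -0.101   0.0125]
 [-0.1012  0.9948 -0.0136]
 [-0.0111 -0.0148 -0.9998]]
```

```bash
I="python3 -m inch"
$I '[[[0,0.0047,0.01],0],[[0,0.0047,0.039],0],[[0,0.0047,0.039],0],[[0,0.0047,0.039],0]]' >/dev/null
python3 plan.py .428 .3935 .0135 186 1
$I '[[[0,0,0],0],[[0,0,0],0],[[0,0,0],0],[[0,0,0],0],[[0,0,0],0]]' 1 30 >/dev/null
$I '[[[0,0,0],0],[[0,0,0],0],[[0,0,0],0],[[0,0,0],0]]'
$I '[[[0,0,-0.05],0],[[0,0,-0.10],0],[[0,0,-0.18],0],[[0,0,-0.18],0],[[0,0,-0.18],0]]'
python3 plan.py .4935 -.0898 .185 175.5 3
```

```text
t19.80 p [0.4285 0.3933 0.0142] yaw -174.2 F [ 0.4 -0.3 -0.3] gap 0.0853 tilt 0.0184
[[0.0004, 0.0003, 0.0007], np.float64(-0.2)]
clock: 20.55
tcp_pos: [0.4291, 0.3939, 0.0156]
orientation: [0.006, -0.05, 0.999, -0.007]
wrist_force: [-0.8, -1.3, 2.2]
finger_gap: 0.0356
clock: 20.97
tcp_pos: [0.4286, 0.3977, 0.2022]
orientation: [0.01, -0.051, 0.999, -0.004]
wrist_force: [1.3, 0.5, -0.9]
finger_gap: 0.0353
t20.97 p [0.4286 0.3977 0.2022] yaw -174.2 F [ 1.3  0.5 -0.9] gap 0.0353 tilt 0.0220
[[-0.0149, -0.4914, 0.0222], np.float64(10.3)]
[[-0.0591, -0.2771, 0.0128], np.float64(-0.0)]
[[-0.0157, -0.0734, 0.0034], np.float64(-0.0)]
```

```bash
I="python3 -m inch"
$I '[[[-0.015,-0.491,0.01],10.3],[[-0.015,-0.491,0.01],10.3],[[-0.015,-0.491,0.01],10.3],[[-0.015,-0.491,0.01],10.3],[[-0.015,-0.491,0.01],10.3]]' >/dev/null
$I '[[[-0.059,-0.277,0.01],0],[[-0.059,-0.277,0.01],0],[[-0.059,-0.277,0.01],0],[[-0.059,-0.277,0.01],0],[[-0.059,-0.277,0.01],0]]' >/dev/null
python3 plan.py .4950 -.0898 .165 175.5 1
```

```text
t21.80 p [ 0.4814 -0.0187  0.1906] yaw 175.6 F [ 1.3  0.7 -1.5] gap 0.0352 tilt 0.0212
[[-0.0185, -0.0697, 0.0264], np.float64(0.1)]
```

```bash
I="python3 -m inch"
$I '[[[-0.0185,-0.07,0],0],[[-0.0185,-0.07,0.026],0],[[-0.0185,-0.07,0.026],0],[[-0.0185,-0.07,0.026],0],[[-0.0185,-0.07,0.026],0]]' >/dev/null
python3 plan.py .4950 -.0898 .141 175.5 1; python3 lane.py -.0508
```

```text
t22.22 p [ 0.4942 -0.09    0.1648] yaw 175.5 F [ 0.9  1.  -1.3] gap 0.0356 tilt 0.0191
[[-0.0004, 0.0003, 0.0238], np.float64(0.0)]
side 464 [-0.1437 -0.1434 -0.1094 -0.0439 -0.0427]
side 464 [-0.0266 -0.0166  0.0165  0.0216  0.0236]
side 464 [0.1211 0.1498 0.1782 0.1867 0.1874]
scene 620 [-0.1282 -0.1044 -0.0601 -0.0393 -0.039 ]
scene 620 [-0.0176 -0.0171 -0.0014  0.0186  0.0193]
scene 620 [0.152  0.153  0.1853 0.1878 0.1882]
```

```bash
I="python3 -m inch"
$I '[[[0,0,0.012],0],[[0,0,0.022],0],[[0,0,0.022],0],[[0,0,0.022],0],[[0,0,0.022],0]]'
python3 plan.py .4943 -.0898 .142 175.5 1
```

```text
clock: 22.73
tcp_pos: [0.4954, -0.0888, 0.144]
orientation: [0.01, 0.038, 0.999, -0.003]
wrist_force: [-0.5, 0.1, -0.7]
finger_gap: 0.0354
t22.73 p [ 0.4954 -0.0888  0.144 ] yaw 175.7 F [-0.5  0.1 -0.7] gap 0.0354 tilt 0.0213
[[0.001, -0.0011, 0.002], np.float64(0.2)]
```

```bash
I="python3 -m inch"
$I '[[[0.001,-0.001,0.002],0.2],[[0.001,-0.001,0.002],0.2],[[0.001,-0.001,0.002],0.2],[[0.001,-0.001,0.002],0.2]]'
$I '[[[0,0,0],0],[[0,0,0],0],[[0,0,0],0],[[0,0,0],0],[[0,0,0],0]]' 0
$I '[[[0,0,-0.01],0],[[0,0,-0.04],0],[[0,0,-0.07],0],[[0,0,-0.07],0]]'
$I '[[[0.08,0.0,-0.05],0],[[0.08,0.0,-0.05],0],[[0.08,0,-0.05],0],[[0.08,0,-0.05],0],[[0.08,0,-0.05],0]]'
$I '[[[0,0,0],0],[[0,0,0],0],[[0,0,0],0],[[0,0,0],0],[[0,0,0],0]]'
python3 - <<'E'
from h import *
a=cam("scene");cv2.imwrite("pics/s5.png",cv2.resize(a["img"][110:384,60:370],None,fx=2,fy=2)[:,:,::-1])
np.savez("a3.npz",**a)
t=np.radians(-4.5)
P=cloud(a);hsv=cv2.cvtColor(a["img"],cv2.COLOR_RGB2HSV).astype(int); x,y,z=P[...,0],P[...,1],P[...,2]
lo=np.cos(t)*x+np.sin(t)*y-.592; la=-np.sin(t)*x+np.cos(t)*y; h=(z-(.0845-.268*lo))*np.cos(np.radians(15))
b=(hsv[...,0]>5)&(hsv[...,0]<25)&(hsv[...,1]>70)&(z<.2)
for n,c,H,home,L in(("long",-.0508,.036,-.010,.105),("tall",-.1408,.084,.061,.056),("small",-.2308,.034,.072,.048),("flat",-.3208,.04,.012,.09)):
    m=b&(abs(la-c)<.045)&(abs(h-H)<.005)&(lo>-.15)&(lo<.2)
    e=home+.2588*H-.966*L/2
    print(n,"rear top edge",np.percentile(lo[m],1).round(4),"expect %.4f"%e,"lat",(np.percentile(la[m],[2,98])-c).round(4),"h",np.median(h[m]).round(4))
g=(hsv[...,1]<60)&(x>.35)&(x<.72)&(y>.06)&(y<.5)&(z>.008)
k,l,st,ce=cv2.connectedComponentsWithStats(g.astype(np.uint8))
for i in range(1,k):
    if st[i,4]>40: Q=P[l==i]; print("obj",ce[i].round(),np.nanmin(Q,0).round(3),np.nanmax(Q,0).round(3))
E
```

```text
clock: 23.07
tcp_pos: [0.4944, -0.0898, 0.1423]
orientation: [0.01, 0.039, 0.999, -0.003]
wrist_force: [-0.5, -0.4, -1.2]
finger_gap: 0.0354
clock: 23.48
tcp_pos: [0.4945, -0.0899, 0.1424]
orientation: [0.01, 0.039, 0.999, -0.003]
wrist_force: [0.2, -0.7, 0.3]
finger_gap: 0.0854
clock: 23.82
tcp_pos: [0.4959, -0.0902, 0.2187]
orientation: [0.015, 0.039, 0.999, -0.005]
wrist_force: [1.5, -0.9, 0.4]
finger_gap: 0.0852
clock: 24.23
tcp_pos: [0.4154, -0.0837, 0.2672]
orientation: [0.016, 0.04, 0.999, -0.005]
wrist_force: [0.6, 0.2, -0.2]
finger_gap: 0.0854
clock: 24.65
tcp_pos: [0.4155, -0.0837, 0.2666]
orientation: [0.016, 0.04, 0.999, -0.005]
wrist_force: [0.6, 0.6, -0.1]
finger_gap: 0.0853
long rear top edge -0.0476 expect -0.0514 lat [-0.0187  0.0179] h 0.0369
tall rear top edge 0.0584 expect 0.0557 lat [-0.0272  0.0274] h 0.0849
small rear top edge 0.061 expect 0.0576 lat [-0.0196  0.0193] h 0.0347
flat rear top edge -0.0184 expect -0.0211 lat [-0.0301  0.0314] h 0.0406
obj [339. 146.] [0.562 0.356 0.008] [0.632 0.433 0.022]
obj [270. 151.] [0.402 0.229 0.008] [0.481 0.27  0.056]
```

View pics/s5.png

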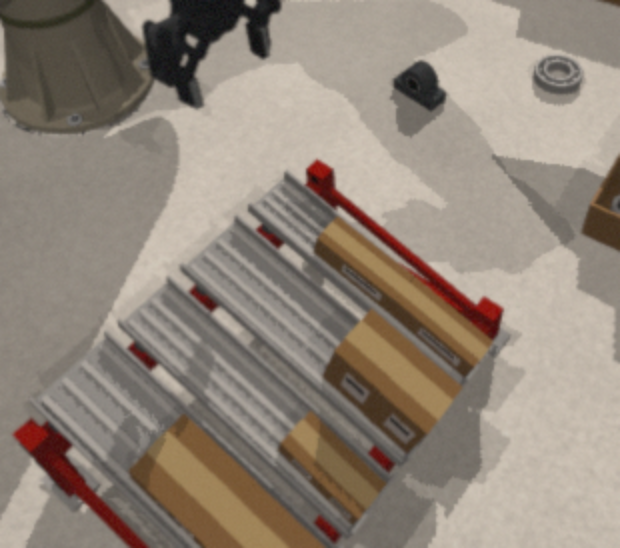

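All four cartons are home behind their neighbours: long (365,260), tall (390,380), small (330,455), flat (220,490). The ear (420,85) and bearing (557,72) haven't moved, and the gripper is clear. I'm handing in.

```bash
python3 -c "
from workcell import env; print(env.get_state()['clock']); print(env.hand_in())"
```

```text
24.7
the job is handed in; nothing more can be done
None
```

All four cartons are in their matching lanes. I released each one upright and lengthwise at about lane x -93 mm, in the order tall, small, flat, long. Each slid down by itself to rest against the carton in front. I handed in at 24.7 s of the 122 s allowed.

**Resting places:** in the last check, all four stood at the right height and within 1 mm of their lane centres. Their rear top edges read 3–4 mm further down-lane than I calculated. That offset was nearly the same for all four, so I put it down to calibration and mask bias, not to any gaps.

**Bystanders:** the bearing and the steel ear measured the same as at the start, within about 3 mm of camera noise.

**Robot:** the gripper was open and well clear at hand-in. The wrist-force readings I took stayed around 5 N or less. The tool picked up a small tilt of about 0.02 rad over the run, with no visible effect on the placements.

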